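# Post a rejected bushing through the sprung flap of the reject box

### The job

The brass bushing on the front shelf of the grey steel reject box has failed inspection. Push the box's sprung flap open with one finger and, while that finger holds it open, push the bushing along the shelf and over its edge with the other finger so that it drops into the box; then let the flap spring shut. The bushing is only pushed, never lifted or squeezed, and the steel knob beside it and the calculator, loupe and mug on the desk stay where they are.

Things in the scene. Friction and masses are not known exactly. Their poses are not given: they have to be found in the camera images.
- reject_box: grey sheet-steel reject box, fixed, 185 x 150 x 160 mm (x, y, z). Origin: centre of its underside. +x points from the shelf in front to the hinge at the back, +y left, z up. In this frame the level shelf (top z = 0.100) runs from x = -0.0925 to -0.0125 over the full width, with upstands 7 mm high at its ends (inner faces y = +-0.072). Inside it is hollow down to its floor at z = 0.004
- shelf_edge (a point): middle of the shelf's rear edge, at the shelf's top, box frame (-0.0125, 0, 0.100), axes as the box's. Behind it lies the inlet, 144 mm wide, closed by the flap, which slopes up from this edge to the hinge. Nothing stands above shelf or flap
- flap_hinge (a point): middle of the flap's level hinge line, box frame (0.0725, 0, 0.158): 85 mm behind the shelf's edge and 58 mm above the shelf. The side walls rise along the flap's slope; behind the hinge the box top is closed, at z = 0.160
- flap (a joint): angle of the bare steel flap (140 mm wide, 101 mm from hinge to lip): 0 = shut (sloping 35 degrees, lip at the shelf's edge), grows as it is pushed inward and down; 0.96 = hanging straight down, stop at 1.1. A spring closes it: 0.32 N m shut, 0.12 N m more per rad (3 N at the lip at first, 8 N half-way up when wide open). Parts do not open it by their weight and ride up on it if shoved
- flap_lip (a point): middle of the flap's free lower edge; it moves with the flap
- bushing_center (a point): centre (half-way up) of the brass bushing, a thick ring 34 mm in diameter and 26 mm high (43 mm across corners as it tips over the edge), 0.07 to 0.14 kg, standing on the shelf beside the steel knob, to its left or right; its centre starts 30 to 52 mm in front of the shelf's edge, 32 to 40 mm to one side of the box's middle. (The bushing in the parts tray is not meant)
- knob_center (a point): centre of the round steel knob, 36 mm in diameter and 22 mm high, standing on the shelf beside the bushing, about 72 mm from it (centre to centre); it stays there
- calculator: desk calculator lying on the desk to the left, 150 x 98 x 16 mm; origin at the centre of its underside; a bystander
- loupe: black inspection loupe standing on the desk to the right, 35 mm in diameter, 40 mm high; origin at the centre of its underside; a bystander
- mug: mug on the desk behind the box, 78 mm in diameter, 93 mm high; origin at the centre of its underside; a bystander
Not all that is in view belongs to the job. Leave any orange look-alike of the part that bears bushing_center alone.

How it is judged:
By the outcome, as a careful person would: the job done as asked, in the order asked, and still so for the second after the job is handed in, with the robot touching nothing.
It also fails if it takes over 32 s, if anything falls off the work surface, if the arm or the gripper's body presses on something with over 40 N, if the wrist force passes 120 N, or if a joint passes its speed limit or range.

### The arm

A 6-joint arm with a two-finger parallel gripper is mounted at the origin on a cart in front of the work surface, level with it; the furniture and walls round the work are solid. World frame = base frame: x ahead of the robot, y to its left, z up, the work surface at z = 0. Lengths are in m, angles in rad, forces in N, time in s.
With the tool pointing down it reaches from about 0.3 to 0.85 m from the base axis. Payload 4.2 kg.
Tool frame: the origin (TCP) lies between the finger pads; the fingertips stand 14 mm ahead of it and the grasp point (between the pads) lies 5 mm behind it; z points along the fingers, x is the direction in which the jaws open and shut, and the axes are right-handed (so a half turn about z gives the same grasp; the last joint's range is limited). The gripper opens to 91 mm and grips with 3 to 60 N. Pads are 32 mm wide; open, the fingers measure 118 mm over their backs; the gripper's body (76 mm by 178 mm) begins 60 mm behind the grasp point.
Start: joints at [1.145, 0.32, 1.565, -0, 1.257, -0.02], TCP at [0.227, 0.528, 0.228] pointing down, gripper open.
Joint ranges: [-3.11, 3.11], [-0.84, 2.01], [0.21, 2.61], [-1.34, 4.49], [0.05, 2.63], [-2.56, 2.56]. Speed limits (rad/s): [2.57, 2.57, 3.14, 3.14, 3.14, 3.14].

### API

Orientations are given as a rotation vector (axis times angle).
In Python, from rig import env gives the robot as it stands.
- The arm moves only by the shell command python3 -m creep 'ROWS' [FORCE]. ROWS is JSON, a list of rows, each a list of 5 numbers: the shift along the world's x, y, z in cm, then the turn about the world's z in rad, then the opening in per cent of the stroke, from 0 (shut) to 100 (fully open). A call has exactly 10 rows; each row shifts and turns the pose as measured when the row begins; what a row does not reach is not made up. A row lasts 1/10 s, in which the tool goes at most 50 mm and 8.59 degrees, less where a joint would pass 70% of its speed; a pose out of reach is approached as far as the arm can. A call is refused whole if a number of a shift passes 5 or a number of a turn 0.15, either way. A call with a gripper value outside its range is refused whole. The fingers move at their own pace and stop on an object; FORCE is the grip in N (left out, the last holds). Time passes only in rows, so rows that do not move let the fingers close, or fill a call up. It gives the time, the measured TCP pose, the force and the opening at its end, in the units of the state.
- env.state(): the state, without advancing time (a new reading comes with each control period).
- env.capture(name): name is "side" or "top" or "wrist"; returns (picture, depth): 384x512x3 uint8, red, green, blue; 384x512 float32, m along the optical axis (not along the pixel's ray), 0 where there is no reading.
- env.get_calibration(name): a dict with "fx", "fy", "cx", "cy" (pixels), "cam_to_world" (4x4, takes a point from camera to world coordinates). Camera axes: x right, y down, z forward; pixel columns grow to the right and rows downward; lengths in m; the calibration is good to about 2 mm. A picture is of the moment at which its call begins: read the wrist's pose just before it. get_calibration takes no time and is no camera call; for the wrist camera it gives the pose at the moment of the call.
- env.job_done(): hands the job in, once; it reports no verdict.
The state is a dict: "time": time; "qpos": joint angles; "qd": joint speeds; "tau": joint torques, N m; "eef_pos": TCP position; "tool_rot": TCP orientation; "ft_force": force on the tool from outside, world axes, zero at the start; "ft_torque": the same for the moment, N m; "opening": opening from 0.0 (shut) to 1.0 (fully open).
Only numpy, scipy, OpenCV 4.12 (cv2) and the standard library are available. Lean on these libraries where they do the work, as an engineer would, in place of code of your own. Each camera call takes 0.05 s, during which the arm holds its last target.

## Working session

There is one attempt and no reset: what is moved stays moved. The work goes in short steps, Python scripts to look and compute and a shell command to move; the robot and the scene stay as the last step left them, time stands still between calls to the robot, and variables do not carry over. Pictures are saved under pics/ and viewed, and the job is handed in when it is done.

```bash
mkdir -p pics; ls
cat > h.py <<'E'
from rig import env
import numpy as np, cv2
def snap(n,f):
    p,d=env.capture(n); cv2.imwrite(f"pics/{f}.png",p[:,:,::-1]); np.save(f"pics/{f}.npy",d); return p,d
def ray(n,u,v,z,c=None):
    c=c or env.get_calibration(n); T=np.array(c["cam_to_world"])
    r=T[:3,:3]@np.array([(u-c["cx"])/c["fx"],(v-c["cy"])/c["fy"],1]); o=T[:3,3]
    return o+r*(z-o[2])/r[2]
def pt(n,u,v,d):
    c=env.get_calibration(n); T=np.array(c["cam_to_world"])
    return T[:3,:3]@(d*np.array([(u-c["cx"])/c["fx"],(v-c["cy"])/c["fy"],1]))+T[:3,3]
E
python3 - <<'E'
from h import *
for n in("side","top"): snap(n,n+"0"); print(env.get_calibration(n))
print(env.state())
E
```

```text
pics
{'fx': 497.4176473242783, 'fy': 497.4176473242783, 'cx': 255.66142220380803, 'cy': 206.30944908176428, 'cam_to_world': array([[-0.9874798 , -0.09942454,  0.12246799,  0.42332603],
       [-0.157413  ,  0.57069866, -0.80593064,  1.06349259],
       [ 0.01023696, -0.81511828, -0.57920411,  0.84681933],
       [ 0.        ,  0.        ,  0.        ,  1.        ]])}
{'fx': 372.81317513218704, 'fy': 372.81317513218704, 'cx': 260.4517455556994, 'cy': 190.00444850081095, 'cam_to_world': array([[-0.01710933, -0.97279428,  0.23103799,  0.38004934],
       [-0.99984777,  0.01585527, -0.00728368,  0.04014555],
       [ 0.00342235, -0.23112743, -0.97291747,  1.02822362],
       [ 0.        ,  0.        ,  0.        ,  1.        ]])}
{'time': 0.1, 'qpos': array([ 1.14501753e+00,  3.20240329e-01,  1.56549144e+00, -2.12352707e-05,
        1.25737150e+00, -2.00000847e-02]), 'qd': array([-0.00066267, -0.00098434, -0.00185914, -0.00065889,  0.00230943,
       -0.00126601]), 'tau': array([ 1.79269089e-03, -4.13324046e+01, -2.32510740e+01,  7.30738090e-02,
        4.21265548e-02, -6.99221050e-05]), 'eef_pos': array([0.2268161 , 0.52794898, 0.22722269]), 'tool_rot': array([ 2.62280409e+00,  1.72781092e+00, -1.98982044e-03]), 'ft_force': array([-0.23157579, -0.03422008, -1.00017654]), 'ft_torque': array([-0.01911135,  0.02039257, -0.02910366]), 'opening': 0.9970917676526169}
```

View pics/side0.png

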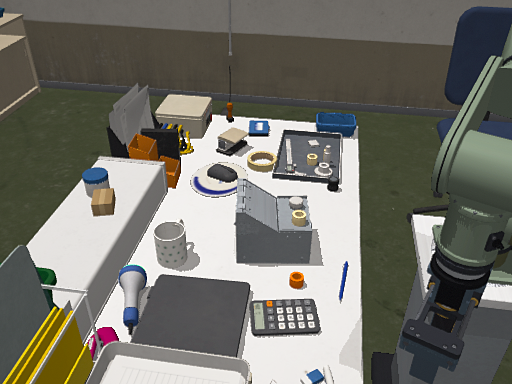

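View pics/top0.png

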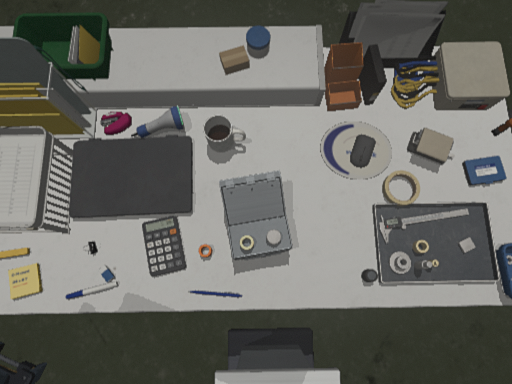

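Candidates for the bushing in the top view are:
- the brass ring on the box shelf at (247,243)
- the brass ring in the tray at (421,246)
- the orange ring on the desk at (206,251)
- the steel knob at (273,237)

The description fits the one on the shelf. I'll check it in a crop and measure it.

Run:
```python
from h import *
t=cv2.imread("pics/top0.png"); s=cv2.imread("pics/side0.png")
a=cv2.resize(t[165:275,205:305],None,fx=5,fy=5,interpolation=cv2.INTER_CUBIC)[:550]
cv2.imwrite("pics/tc.png",a)
b=cv2.resize(s[170:275,225:325],None,fx=5,fy=5,interpolation=cv2.INTER_CUBIC); cv2.imwrite("pics/sc.png",b)
# depth clouds
for n in("top","side"):
    d=np.load(f"pics/{n}0.npy"); v,u=np.mgrid[:384,:512]; c=env.get_calibration(n); T=c["cam_to_world"]
    P=np.stack([(u-c["cx"])/c["fx"]*d,(v-c["cy"])/c["fy"]*d,d],-1)@T[:3,:3].T+T[:3,3]
    np.save(f"pics/P{n}.npy",P)
    for (uu,vv) in ([(247,243),(273,237),(260,250),(255,185)] if n=="top" else [(300,217),(297,202),(270,235)]): print(n,uu,vv,P[vv,uu].round(4))
```

```text
top 247 243 [0.4664 0.0688 0.0984]
top 273 237 [0.478  0.0048 0.1178]
top 260 250 [0.4486 0.0369 0.0988]
top 255 185 [0.6008 0.0466 0.1522]
side 300 217 [0.4624 0.087  0.1265]
side 297 202 [0.4757 0.017  0.1212]
side 270 235 [0.53   0.1235 0.0901]
```

View pics/tc.png

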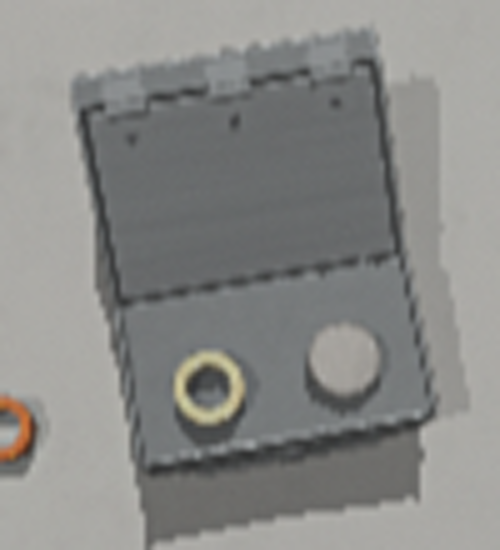

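View pics/sc.png

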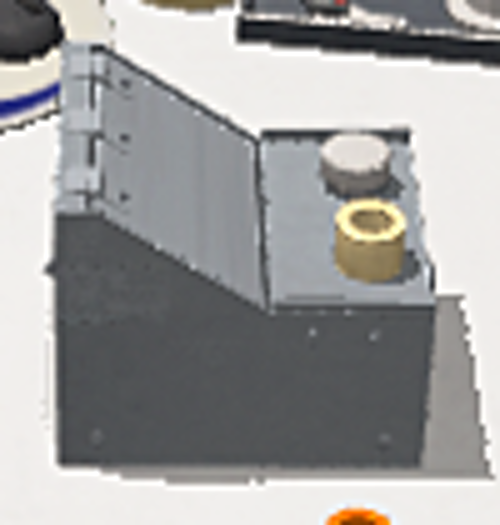

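Run:
```python
from h import *
g=lambda x,y:((x+.5)/5-.5+205,(y+.5)/5-.5+165)
for nm,p,z in [("edgeL",(120,300),.1),("edgeR",(395,258),.1),("frontL",(150,468),.1),("frontR",(435,415),.107),("hingeBL",(78,80),.16),("hingeBR",(375,32),.16),("bush",(209,388),.126),("knob",(345,358),.122)]:
    print(nm,ray("top",*g(*p),z).round(4))
gs=lambda x,y:((x+.5)/5-.5+225,(y+.5)/5-.5+170)
for nm,p,z in [("bush",(370,219),.126),("knob",(356,153),.122),("edgeL",(270,303),.1),("edgeR",(260,137),.1)]:
    print("side",nm,ray("side",*gs(*p),z).round(4))
for n in("top","side"):
    P=np.load(f"pics/P{n}.npy").reshape(-1,3); m=(P[:,0]>.35)&(P[:,0]<.7)&(P[:,1]>-.08)&(P[:,1]<.16)
    Q=P[m&(P[:,2]>.093)&(P[:,2]<.18)].astype(np.float32)
    r=cv2.minAreaRect((Q[:,:2]*1000).astype(np.float32)); print(n,"rect",r)
    F=P[m&(P[:,2]>.11)&(P[:,2]<.15)&(P[:,0]>.52)]
    # ransac-ish plane
    for _ in range(6):
        c=F.mean(0); nn=np.linalg.svd(F-c,full_matrices=0)[2][2]; e=abs((F-c)@nn); F=F[e<max(2*np.median(e),.001)]
    nn*=np.sign(nn[2]); print(n,"flap yaw deg",np.degrees(np.arctan2(-nn[1],-nn[0])),"tilt",np.degrees(np.arccos(nn[2])),len(F))
    S=P[m&(abs(P[:,2]-.1)<.004)]; print("shelfz",np.median(S[:,2]))
```

```text
edgeL [0.5128 0.1144 0.1   ]
edgeR [ 0.5317 -0.0239  0.1   ]
frontL [0.4297 0.0995 0.1   ]
frontR [ 0.4525 -0.0406  0.107 ]
hingeBL [0.6111 0.1301 0.16  ]
hingeBR [ 0.6328 -0.0136  0.16  ]
bush [0.4657 0.0694 0.126 ]
knob [0.4795 0.0034 0.122 ]
side bush [0.4671 0.0721 0.126 ]
side knob [0.4794 0.0106 0.122 ]
side edgeL [0.5105 0.1137 0.1   ]
side edgeR [ 0.533  -0.0275  0.1   ]
top rect ((532.2523193359375, 46.060916900634766), (185.2883758544922, 149.83428955078125), 9.07967472076416)
top flap yaw deg 9.136697940869388 tilt 34.7857887340384 857
shelfz 0.09922205843073362
side rect ((536.2445068359375, 49.40468978881836), (190.1138916015625, 159.2392578125), 9.263460159301758)
side flap yaw deg 7.913455227907517 tilt 33.88945371034949 404
shelfz 0.09985663827416791
```

The crop confirms the brass ring on the shelf, at about (247,243) in the top view, left of the knob at (274,237). Next I'll refine the poses with colour masks.

```bash
cat >> h.py <<'E'
th=np.radians(9.05); ex=np.array([np.cos(th),np.sin(th)]); ey=np.array([-ex[1],ex[0]]); C=np.array([.5325,.0462]); EDGE=C-.0125*ex
def box(p): r=np.array(p[:2])-EDGE; return (np.array([r@ex,r@ey])*1000).round(1)
def world(x,y): return EDGE+x/1000*ex+y/1000*ey
E
python3 - <<'E'
from h import *
t=cv2.imread("pics/top0.png"); hsv=cv2.cvtColor(t,cv2.COLOR_BGR2HSV)
m=cv2.inRange(hsv,(18,50,120),(35,255,255)); m[:, :235]=0;m[:,262:]=0;m[:225]=0;m[258:]=0
c=max(cv2.findContours(m,0,1)[0],key=cv2.contourArea); (u,v),r=cv2.minEnclosingCircle(c); print(u,v,r,ray("top",u,v,.124),box(ray("top",u,v,.124)))
P=np.load("pics/Ptop.npy").reshape(-1,3)
Q=P[(abs(P[:,0]-.47)<.04)&(abs(P[:,1]-.04)<.07)&(P[:,2]>.113)&(P[:,2]<.135)]
for s in (Q[Q[:,1]>.04],Q[Q[:,1]<=.04]): 
    (x,y),r=cv2.minEnclosingCircle((s[:,:2]*1000).astype(np.float32)); print(x,y,r,box((x/1000,y/1000)),s[:,2].max())
T=world(-26.5,36); print(T, (T-env.state()["eef_pos"][:2])*100)
E
```

```text
246.27670288085938 242.28640747070312 7.089221477508545 [0.46572458 0.06978319 0.124     ] [-49.7  33.8]
465.2435607910156 69.75041198730469 16.912891387939453 [-50.2  33.8] 0.13020168449217495
478.3882141113281 3.873159646987915 17.933446884155273 [-47.6 -33.3] 0.1244823642409838
[0.48832283 0.0756173 ] [ 26.15067243 -45.2331684 ]
```

```bash
python3 -m creep '[[2.2,-3.6,0.5,-0.1,100],[2.2,-3.6,0.5,-0.1,100],[2.2,-3.6,0,-0.1,100],[2.2,-3.6,0,-0.1,100],[2.2,-3.6,0,-0.1,100],[2.2,-3.6,0,-0.1,100],[2.2,-3.6,0,-0.1,100],[2.2,-3.6,0,-0.1,100],[2,-3.6,0,-0.1,100],[1,-1.6,0,-0.05,100]]' 60
cat >> h.py <<'E'
from scipy.spatial.transform import Rotation as R
def where():
    s=env.state(); M=R.from_rotvec(s["tool_rot"]).as_matrix(); print("t",s["time"],"eef",s["eef_pos"].round(4),"box",box(s["eef_pos"]),"yaw",round(np.arctan2(M[1,0],M[0,0]),4),"z",M[:,2].round(3),"f",s["ft_force"].round(1),"op",s["opening"]); return s
E
python3 - <<'E'
from h import *
s=where(); print((world(-26.5,35)-s["eef_pos"][:2])*100)
E
```

```text
time: 1.1
eef_pos: [0.4351, 0.1757, 0.2331]
tool_rot: [3.127, 0.287, -0.01]
ft_force: [-0.1, -0.0, -0.4]
opening: 1.001
t 1.1 eef [0.4351 0.1757 0.2331] box [-63.3 143.2] yaw 0.1833 z [-0.006 -0.002 -1.   ] f [-0.1 -0.  -0.4] op 1.0010640323494335
[  5.33984005 -10.10416006]
```

```bash
python3 -m creep '[[1.2,-2.3,0.2,-0.01,100],[1.2,-2.3,0.2,-0.01,100],[1.2,-2.3,0,0,100],[1.1,-2.1,0,0,100],[0.6,-1.1,0,0,100],[0,0,0,0,100],[0,0,0,0,100],[0,0,0,0,100],[0,0,0,0,100],[0,0,0,0,100]]'
python3 - <<'E'
from h import *
s=where(); print((world(-26.5,35)-s["eef_pos"][:2])*100)
snap("wrist","w1"); snap("top","t1"); snap("side","s1")
E
```

```text
time: 2.1
eef_pos: [0.4879, 0.0699, 0.2347]
tool_rot: [3.132, 0.248, -0.02]
ft_force: [-0.7, -0.0, 1.1]
opening: 0.998
t 2.1 eef [0.4879 0.0699 0.2347] box [-27.8  30.5] yaw 0.1582 z [-0.013 -0.001 -1.   ] f [-0.7 -0.   1.1] op 0.9975649960149435
[0.05381966 0.46822966]
```

View pics/w1.png

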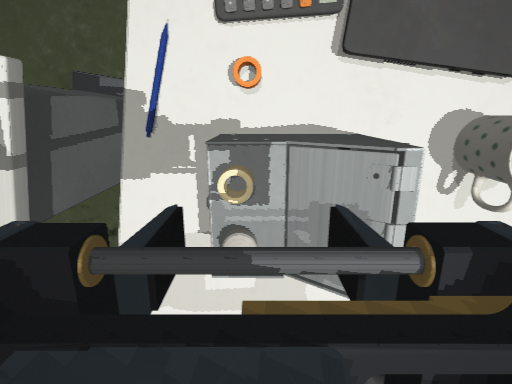

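View pics/s1.png

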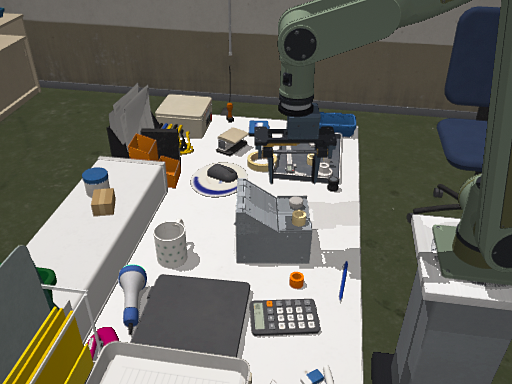

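The wrist view shows the bushing at about (236,185), the shelf edge line near u≈287 and the knob at (240,245). The jaws are aligned with the box. I'll cross-check positions from this view.

Run:
```python
from h import *
c=env.get_calibration("wrist")
t=cv2.imread("pics/w1.png"); hsv=cv2.cvtColor(t,cv2.COLOR_BGR2HSV)
m=cv2.inRange(hsv,(15,50,100),(35,255,255)); k=np.zeros_like(m); k[155:215,205:270]=m[155:215,205:270]
q=max(cv2.findContours(k,0,1)[0],key=cv2.contourArea); (u,v),r=cv2.minEnclosingCircle(q)
print("bush",u,v,r,box(ray("wrist",u,v,.126,c)))
d=np.load("pics/w1.npy")
for uv in [(287,150),(286,200),(210,200),(284,240)]: print(uv,box(ray("wrist",*uv,.1,c)))
print("upst L",box(ray("wrist",250,136,.107,c)), "knob top edge?",box(ray("wrist",240,234,.122,c)))
cv2.imwrite("pics/w1c.png",cv2.resize(t[120:285,190:430],None,fx=3.2,fy=3.2,interpolation=cv2.INTER_CUBIC))
```

```text
bush 235.39566040039062 183.854736328125 19.4816951751709 [-48.6  36.4]
(287, 150) [ 1.7 65.3]
(286, 200) [ 2.2 12.8]
(210, 200) [-77.9  12.4]
(284, 240) [  1.3 -32.8]
upst L [-35.3  79.6] knob top edge? [-45.1 -16.5]
```

View pics/w1c.png

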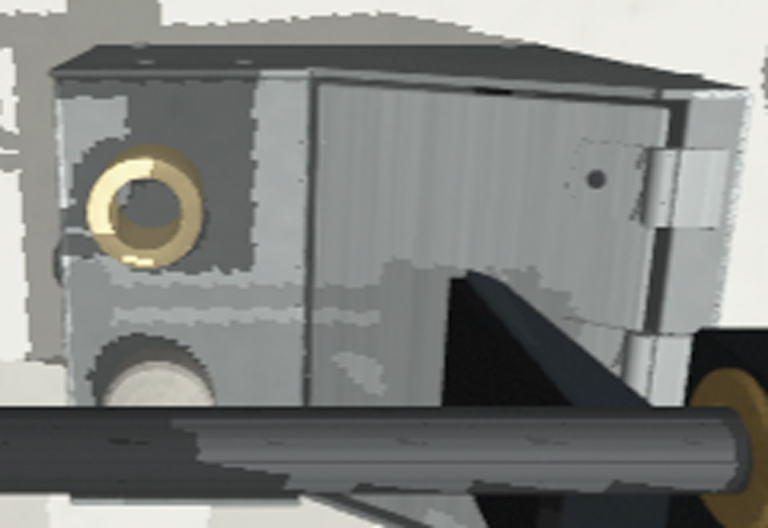

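```bash
python3 -m creep '[[-0.07,0.44,0,0,100],[0,0,-1.5,0,100],[0,0,-1.5,0,100],[0,0,-1.5,0,100],[0,0,-1.5,0,100],[0,0,-1.5,0,100],[0,0,-0.8,0,100],[0,0,0,0,100],[0,0,0,0,100],[0,0,0,0,100]]'
python3 - <<'E'
from h import *
s=where(); print((world(-26.5,35)-s["eef_pos"][:2])*100)
E
```

```text
time: 3.25
eef_pos: [0.4884, 0.0772, 0.1511]
tool_rot: [-3.13, -0.249, 0.011]
ft_force: [-0.2, 0.1, 0.6]
opening: 1.003
t 3.25 eef [0.4884 0.0772 0.1511] box [-26.2  37.5] yaw 0.1588 z [-0.007  0.001 -1.   ] f [-0.2  0.1  0.6] op 1.0028042405034894
[ 0.01084773 -0.25238489]
```

```bash
python3 -m creep '[[-0.1,-0.2,-0.5,0,100],[0,0,-0.5,0,100],[0,0,-0.5,0,100],[0,0,-0.5,0,100],[0,0,-0.4,0,100],[0,0,-0.4,0,100],[0,0,-0.2,0,100],[0,0,0,0,100],[0,0,0,0,100],[0,0,0,0,100]]'
python3 - <<'E'
from h import *
where(); snap("side","s2"); a=cv2.imread("pics/s2.png"); cv2.imwrite("pics/s2c.png",cv2.resize(a[120:280,215:345],None,fx=3.7,fy=3.7,interpolation=cv2.INTER_CUBIC))
E
```

```text
time: 4.25
eef_pos: [0.4902, 0.0753, 0.1224]
tool_rot: [-3.13, -0.249, -0.003]
ft_force: [-1.3, -0.7, 4.3]
opening: 0.999
t 4.25 eef [0.4902 0.0753 0.1224] box [-24.7  35.4] yaw 0.1586 z [ 0.001  0.002 -1.   ] f [-1.3 -0.7  4.3] op 0.9993572787889518
```

View pics/s2c.png

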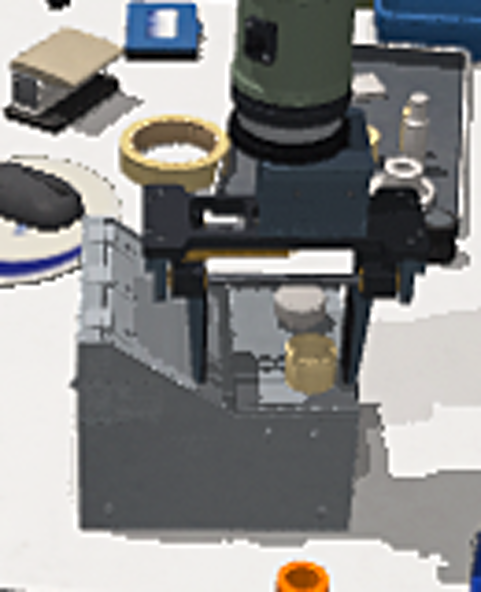

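The bushing stands between the fingers. The rear finger is pressing on the flap, and the front finger is just clear of the bushing at about (350,370) in the crop. Next I'll lower the last 3 mm and advance along the box's +x.

```bash
python3 -m creep '[[0,0,-0.3,0,100],[0.3,0.05,-0.05,0,100],[0.3,0.05,0,0,100],[0.3,0.05,0,0,100],[0.3,0.05,0,0,100],[0.3,0.05,0,0,100],[0.3,0.05,0,0,100],[0.3,0.05,0,0,100],[0,0,0,0,100],[0,0,0,0,100]]'
python3 - <<'E'
from h import *
where(); snap("side","s3"); a=cv2.imread("pics/s3.png"); cv2.imwrite("pics/s3c.png",cv2.resize(a[120:280,215:345],None,fx=3.7,fy=3.7,interpolation=cv2.INTER_CUBIC))
E
```

```text
time: 5.3
eef_pos: [0.4998, 0.0768, 0.1132]
tool_rot: [3.13, 0.249, -0.05]
ft_force: [-3.4, -1.5, 4.3]
opening: 1.0
t 5.3 eef [0.4998 0.0768 0.1132] box [-15.   35.4] yaw 0.1588 z [-0.032 -0.004 -0.999] f [-3.4 -1.5  4.3] op 1.000019154375225
```

View pics/s3c.png

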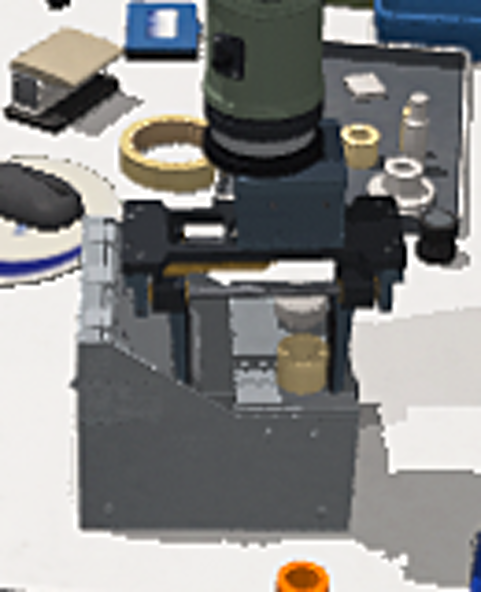

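```bash
python3 -m creep '[[0,0,0.3,0,100],[0,0,0.3,0,100],[0,0,0,0,100],[0,0,0,0,100],[0,0,0,0,100],[0,0,0,0,100],[0,0,0,0,100],[0,0,0,0,100],[0,0,0,0,100],[0,0,0,0,100]]'
python3 - <<'E'
from h import *
where()
E
```

```text
time: 6.35
eef_pos: [0.4974, 0.0766, 0.1189]
tool_rot: [3.13, 0.249, -0.058]
ft_force: [-4.1, -1.1, 2.1]
opening: 0.996
t 6.35 eef [0.4974 0.0766 0.1189] box [-17.4  35.5] yaw 0.1589 z [-0.037 -0.004 -0.999] f [-4.1 -1.1  2.1] op 0.995728248037282
```

```bash
python3 -m creep '[[0.4,0.06,0,0,100],[0.45,0.07,0.05,0,100],[0.45,0.07,0.05,0,100],[0.45,0.07,0.05,0,100],[0.45,0.07,0.05,0,100],[0.45,0.07,0.05,0,100],[0.45,0.07,0.05,0,100],[0.2,0.03,0.05,0,100],[0.05,0.01,0,0,100],[0.02,0,0,0,100]]'
python3 - <<'E'
from h import *
where(); snap("side","s4"); a=cv2.imread("pics/s4.png"); cv2.imwrite("pics/s4c.png",cv2.resize(a[120:280,215:345],None,fx=3.7,fy=3.7,interpolation=cv2.INTER_CUBIC))
E
```

```text
time: 7.35
eef_pos: [0.5171, 0.0799, 0.1169]
tool_rot: [3.126, 0.249, -0.119]
ft_force: [-5.2, -0.9, 2.2]
opening: 0.997
t 7.35 eef [0.5171 0.0799 0.1169] box [ 2.6 35.7] yaw 0.1592 z [-0.075 -0.009 -0.997] f [-5.2 -0.9  2.2] op 0.9965039168267892
```

View pics/s4c.png

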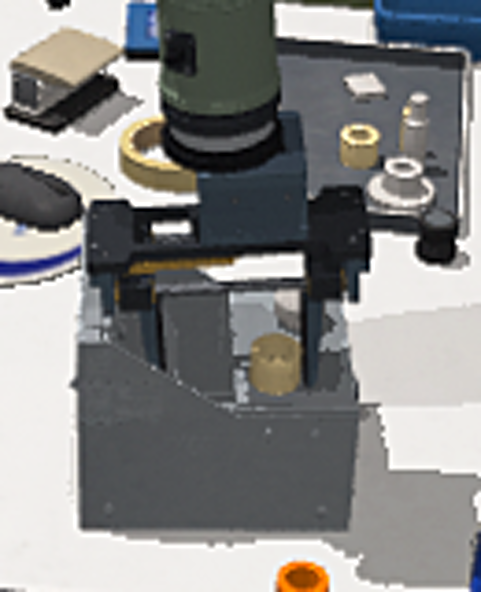

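```bash
python3 -m creep '[[0.1,0.02,0.05,0,94],[0.2,0.03,0.05,0,90],[0.25,0.04,0.05,0,87],[0.25,0.04,0.05,0,84],[0.25,0.04,0.05,0,82],[0.25,0.04,0.05,0,80],[0.25,0.04,0.05,0,80],[0.2,0.03,0.05,0,80],[0.2,0.03,0.05,0,80],[0.1,0.02,0,0,80]]'
python3 - <<'E'
from h import *
where(); snap("side","s5"); a=cv2.imread("pics/s5.png"); cv2.imwrite("pics/s5c.png",cv2.resize(a[120:280,215:345],None,fx=3.7,fy=3.7,interpolation=cv2.INTER_CUBIC))
E
```

```text
time: 8.4
eef_pos: [0.5261, 0.0814, 0.1178]
tool_rot: [3.121, 0.249, -0.168]
ft_force: [-5.4, -1.4, 3.3]
opening: 0.8
t 8.4 eef [0.5261 0.0814 0.1178] box [11.7 35.7] yaw 0.1593 z [-0.106 -0.014 -0.994] f [-5.4 -1.4  3.3] op 0.7995229534061947
```

View pics/s5c.png

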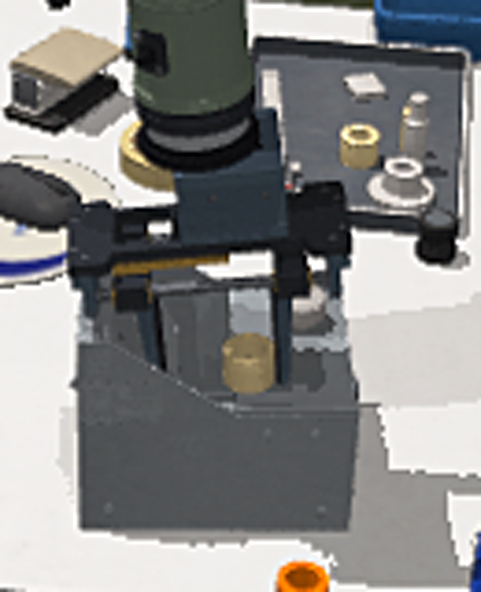

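```bash
python3 -m creep '[[0.2,0.03,0.15,0,77],[0.25,0.04,0.1,0,74],[0.25,0.04,0.1,0,71],[0.25,0.04,0.1,0,68],[0.25,0.04,0.1,0,65],[0.25,0.04,0.05,0,63],[0.25,0.04,0.05,0,62],[0.25,0.04,0.05,0,62],[0.25,0.04,0.05,0,62],[0.15,0.02,0.05,0,62]]'
python3 - <<'E'
from h import *
where(); snap("side","s6"); a=cv2.imread("pics/s6.png"); cv2.imwrite("pics/s6c.png",cv2.resize(a[120:280,215:345],None,fx=3.7,fy=3.7,interpolation=cv2.INTER_CUBIC))
E
```

```text
time: 9.45
eef_pos: [0.534, 0.0826, 0.1198]
tool_rot: [3.114, 0.249, -0.236]
ft_force: [-4.6, -0.6, 1.4]
opening: 0.619
t 9.45 eef [0.534  0.0826 0.1198] box [19.7 35.7] yaw 0.1595 z [-0.149 -0.021 -0.989] f [-4.6 -0.6  1.4] op 0.619235072974516
```

View pics/s6c.png

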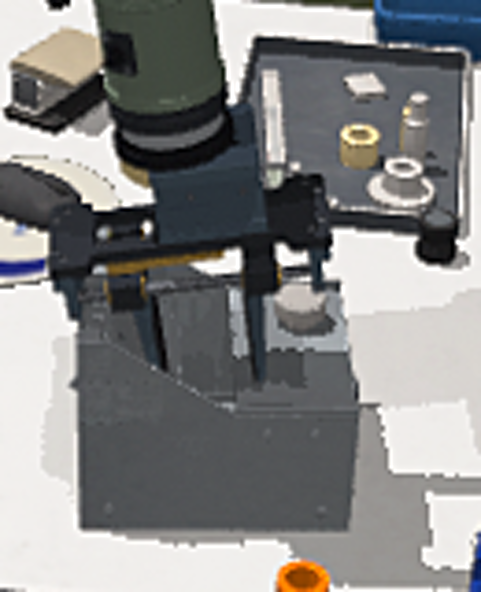

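The bushing has gone from the shelf in the side view. I'll confirm it fell into the box before releasing the flap.

Run:
```python
from h import *
snap("top","t6"); snap("wrist","w6")
a=cv2.imread("pics/t6.png"); b=cv2.imread("pics/w6.png"); cv2.imwrite("pics/m6.png",np.hstack([cv2.resize(a[165:275,205:305],(364,400)),cv2.resize(b,(430,400))]))
```

```text
(no output)
```

View pics/m6.png

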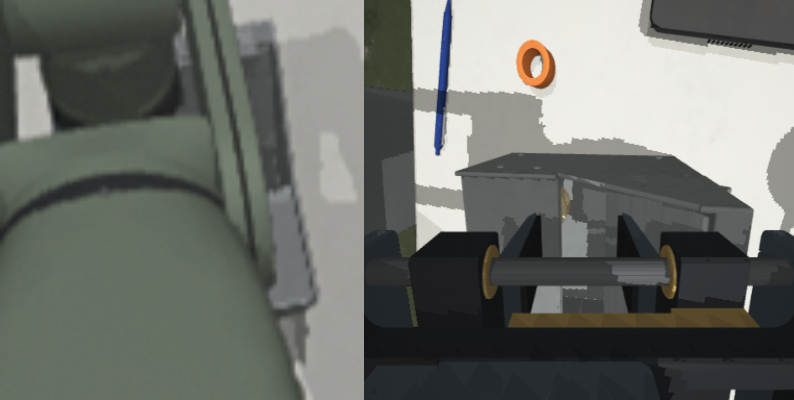

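Run:
```python
from h import *
d=np.load("pics/w6.npy"); b=cv2.imread("pics/w6.png"); hsv=cv2.cvtColor(b,cv2.COLOR_BGR2HSV)
m=cv2.inRange(hsv,(15,60,60),(35,255,255)); k=np.zeros_like(m); k[160:225,210:280]=m[160:225,210:280]
v,u=np.nonzero(k); print(len(u))
for i in range(0,len(u),max(1,len(u)//10)):
    p=pt("wrist",u[i],v[i],d[v[i],u[i]]); print(u[i],v[i],box(p),p[2].round(3))
```

```text
245
235 180 [-17.6  44.6] 0.01
239 185 [-12.7  41.1] 0.015
240 188 [-11.3  38.8] 0.017
237 191 [-11.4  39.2] 0.03
241 193 [-9.  35.9] 0.024
243 195 [-8.4 32.1] 0.017
236 198 [-12.4  32.6] 0.03
240 200 [-8.6 31.1] 0.03
235 203 [-13.2  28.1] 0.03
235 206 [ 1.4 46.4] 0.094
237 210 [-11.5  21.4] 0.03
```

The wrist depth puts the bushing on the box floor, with brass at z ≈ 0.01–0.03 m behind the edge. Now I'll lift straight up so the flap closes.

```bash
python3 -m creep '[[0,0,0.6,0,62],[0,0,0.8,0,62],[0,0,0.8,0,62],[0,0,0.8,0,62],[0,0,0.8,0,62],[0,0,0.8,0,62],[0,0,0.8,0,62],[0,0,1,0,62],[0,0,1.5,0,62],[0,0,1.5,0,62]]' && python3 -m creep '[[0,0,2,0,62],[0,0,2,0,62],[0,0,2,0,62],[-2,1,1,0,62],[-3,3,0,0,62],[-3,4,0,0,62],[-3,4,0,0,62],[-2,4,0,0,62],[-1,4,0,0,62],[0,2,0,0,62]]'
python3 - <<'E'
from h import *
where()
for n in("side","top"): snap(n,n+"7")
a=cv2.imread("pics/top7.png"); b=cv2.imread("pics/side7.png"); cv2.imwrite("pics/m7.png",np.hstack([cv2.resize(a[165:275,205:305],(364,400)),cv2.resize(b[170:275,225:325],(380,400))]))
E
```

```text
time: 10.6
eef_pos: [0.5342, 0.0829, 0.2152]
tool_rot: [3.114, 0.248, -0.24]
ft_force: [-0.3, -0.8, 0.1]
opening: 0.618
time: 11.6
eef_pos: [0.3949, 0.3087, 0.2984]
tool_rot: [3.124, 0.238, -0.201]
ft_force: [0.5, 0.0, -0.3]
opening: 0.619
t 11.6 eef [0.3949 0.3087 0.2984] box [-82.1 280.9] yaw 0.1526 z [-0.127 -0.012 -0.992] f [ 0.5  0.  -0.3] op 0.6193302077884444
```

View pics/m7.png

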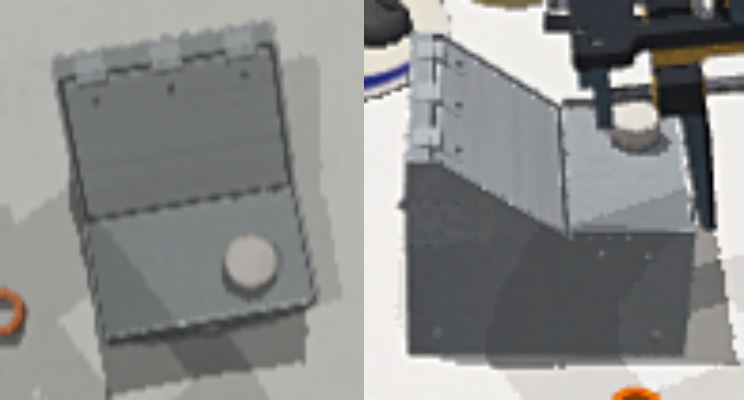

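View pics/side7.png

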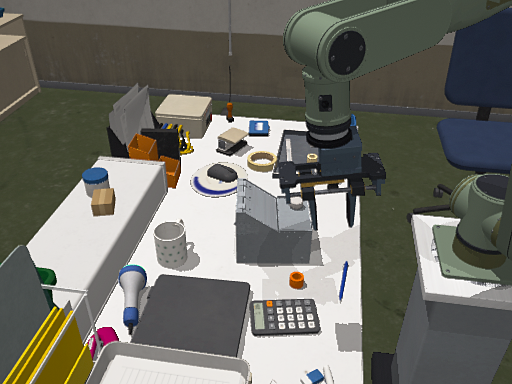

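The flap is shut and only the knob is left on the shelf, at about (274,237) in the top view as before. I'll let the arm settle, then hand in.

```bash
python3 -m creep '[[0,0,0,0,62],[0,0,0,0,62],[0,0,0,0,62],[0,0,0,0,62],[0,0,0,0,62],[0,0,0,0,62],[0,0,0,0,62],[0,0,0,0,62],[0,0,0,0,62],[0,0,0,0,62]]'
python3 - <<'E'
from h import *
where()
p,_=snap("top","t8"); a=cv2.imread("pics/top0.png").astype(int); b=cv2.imread("pics/t8.png").astype(int)
for n,(u0,u1,v0,v1) in dict(knob=(264,284,228,247),calc=(140,190,212,278),loupe=(360,380,266,284),mug=(203,248,115,158)).items(): print(n,np.median(abs(a-b)[v0:v1,u0:u1]),abs(a-b)[v0:v1,u0:u1].mean().round(1))
print(env.job_done())
E
```

```text
time: 12.7
eef_pos: [0.3978, 0.3042, 0.2989]
tool_rot: [3.123, 0.231, -0.198]
ft_force: [-1.0, -0.2, -0.8]
opening: 0.618
t 12.7 eef [0.3978 0.3042 0.2989] box [-79.9 275.9] yaw 0.1477 z [-0.126 -0.013 -0.992] f [-1.  -0.2 -0.8] op 0.6180462630956021
knob 8.0 8.3
calc 7.0 7.5
loupe 6.0 6.8
mug 7.0 7.7
the job is handed in; nothing more can be done
None
```

The bushing is in the reject box and the flap is shut. I handed the job in at about 12.7 s. The rear finger pushed the flap in and held it while the front finger pushed the bushing along the shelf and over the edge. I then lifted straight up and let the flap close.

**Last checks:**
- **Bushing:** before I released the flap, wrist-camera depth put the brass at z ≈ 0.01–0.03 m, on the box floor. One stray pixel read 0.094 m, which I took to be an edge artefact.
- **Flap and knob:** the final pictures show the flap shut and the knob at the same pixel as before.
- **Calculator, loupe and mug:** before-and-after image differences were small and uniform (about 7 grey levels), so I saw no sign that they moved. I did not re-measure their positions.
- **Force:** the wrist force readings between moves stayed under about 6 N, and the robot was touching nothing at hand-in.

**Departures from plan:**
- **Order of opening:** the flap was only partly open when the bushing first moved, and it opened further during the push.
- **Tilt and undershoot:** the tool tilted up to about 0.15 rad under the flap's load and the moves fell short. I made up the shortfall with larger steps and by narrowing the gripper.
- **Knob distance:** I measured 67 mm from bushing to knob, against the stated 72 mm or so.

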